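# Pin shut the courier box by the door

### The job

Lock up the grey courier box on the entrance ledge: fold its hasp strap down flat over the staple, take the linch pin out of the key rack and push it down through the staple's eye until its shoulder sits fully home, then flip its sprung ring right over so that it snaps shut round the pin end. Feel the pin into the eye and force nothing, and leave everything else on the ledge and in the rack where it is.

Things in the scene. Friction and masses are not known exactly. Their poses are not given: they have to be found in the camera images.
- box: Grey sheet-steel courier box, 240 (x) x 300 mm (y), 130 mm high with its lid, fixed to the ledge. Origin: centre of its underside; z up. Its front, the long side with the hasp, faces its own -x and lies at x = -120 mm (lid overhangs 3 mm); y runs along the front. A forged steel staple juts 38 mm out of the middle of the front (bolted through slots, see eye_mark).
- eye_mark (a point): Point on the box, axes as the box's, at y = -7 mm, 26 mm out from the front, level with the upper face (z = 100 mm) of the staple: a level tongue 26 mm wide (y), 16 mm thick, with an upright through eye 11.5 mm wide (0.5 mm chamfer). The staple is bolted through slots; it stays put, but the eye's centre lies anywhere from 0 to 14 mm towards +y of this point (x and z exact); no reading tells where.
- strap (a joint): Hasp strap, steel plate 60 mm wide (y), 62 mm long, 3 mm thick, hinged on the lid's front edge. Rad: 0 = hangs flat in front of the box, tongue through its slot; 1.57 = straight out; more = raised. Starts at 1.6 to 2.1, stays where left (friction 0.06 N m). Slot 42 mm wide: beside the tongue only the side bars (21 to 30 mm either side of the middle) can be pushed all the way in.
- strap_hinge (a point): Middle of the strap's hinge line, on the box, axes as the box's: 9 mm out from the front, 118 mm high; the line runs along y.
- strap_end (a point): Middle of the strap's free edge, 62 mm from its hinge.
- pin: Steel linch pin, about 0.1 kg, standing shank down in a round hole of the rack. Origin: on its axis under the shoulder; z up. Shank 10 mm diameter, 28 mm long, last 1 mm tapered to 9.5 mm. Shoulder: block 18 (x) x 28 (y) x 12 mm high, flats to grip at y = +-14 mm; on it a 12 mm lug up to z = 24 mm bears the ring's hinge, along y at z = 19 mm. Open, the ring leans to the pin's +x.
- pin_tip (a point): Tip of the pin's shank, 28 mm below the shoulder. The ring flips over the pin's top to its -x side and down, so the pin must stand with its x axis parallel to the box's (its -x pointing away from the box) for the ring to pass round the end of the tongue.
- ring (a joint): Sprung wire ring of the pin, pear-shaped, 50 mm wide, wire 4 mm. Rad: 0 = open, leaning to the pin's +x 50 degrees back from upright; 0.87 = upright; 2.44 = level towards -x; 4.01 = shut, round the tongue, bow just under the pin end. Over-centre spring: resists with up to 0.08 N m (1.5 N at the bow) until 1.3 rad, beyond that it snaps shut by itself.
- ring_bow (a point): Middle of the ring's bow, 53 mm from the ring's hinge.
- rack: Steel key rack, fixed: level plate 70 (x) x 260 mm (y), 6 mm thick, upper face 75 mm above the ledge. Origin: centre of its underside. Two 12 mm round holes at y = -60 and +60 mm hold the linch pin and the T-handled key; three house keys stand in slots at y = -108, 0 and +108 mm, rising 28 mm above the plate.
- tkey: Dark T-handled meter-cabinet key standing in the rack's other round hole; origin on its axis at the plate's upper face; handle 70 mm wide, 52 mm above the plate. To be left alone
- bowl: Pale blue ceramic bowl, 140 mm across, 50 mm high, with the marble in it. To be left alone
- flashlight: Orange plastic flashlight, 140 mm long, 48 mm head, lying along its x. To be left alone
- case: Silver aluminium sunglasses case, 160 x 62 x 38 mm, long along its x. To be left alone
- padlock: Brass padlock lying flat, 45 x 50 x 20 mm body, shackle open. To be left alone

How it is judged:
By the outcome, as a careful person would: the job done as asked, in the order asked, and still so for the second after the job is handed in, with the robot touching nothing.
It also fails if it takes over 67 s, if anything falls off the work surface, if the arm or the gripper's body presses on something with over 40 N, if the wrist force passes 120 N, or if a joint passes its speed limit or range.

### The arm

A 7-joint arm with a two-finger parallel gripper is mounted at the origin on the work surface. World frame = base frame: x ahead of the robot, y to its left, z up, the work surface at z = 0. Lengths are in m, angles in rad, forces in N, time in s.
With the tool pointing down it reaches from about 0.425 to 1.025 m from the base axis. Payload 3.6 kg.
Tool frame: the origin (TCP) lies between the finger pads; the fingertips stand 19 mm ahead of it and the grasp point (between the pads) is the TCP; z points along the fingers, y is the line along which they close (so a half turn about z gives the same grasp; the last joint's range is limited). The gripper opens to 85 mm and grips with 20 to 120 N. Pads are 22 mm wide; open, the fingers measure 114 mm over their backs; the gripper's body (76 mm by 85 mm) begins 54 mm behind the grasp point. The pads swing forward as they close: fully open they stand 13 mm farther back than shut.
Start: joints at [-1.242, 0.591, 0.048, 1.609, -0.033, 0.943, -0.034], TCP at [0.297, 0.661, 0.25] pointing down, gripper open.
Joint ranges: [-2.69, 2.69], [-0.47, 2.24], [-1.27, 1.36], [0.19, 2.51], [-1.53, 4.68], [0.08, 2.07], [-3.09, 3.09]. Speed limits (rad/s): [2.57, 2.57, 3.14, 3.14, 3.14, 3.14, 3.14].

### API

Orientations are given as [roll, pitch, yaw] about the fixed x, y, z axes, in that order (R = Rz(yaw) Ry(pitch) Rx(roll)).
In Python, from plant import bot gives the robot as it stands.
- The arm moves only by the shell command python3 nudge.py 'ROWS' [FORCE]. ROWS is rows parted by semicolons, their numbers by spaces, 1 to 10 of them, each of 7 numbers: a rotation vector rx, ry, rz in rad, then dx, dy, dz in m, then the finger opening in m; each row shifts and turns the commanded pose from where the row before left it, along the tool's axes as they then stand; what a row does not reach is not made up. A row lasts 1/12 s, in which the tool goes at most 0.0417 m and 0.125 rad, less where a joint would pass 70% of its speed; a pose out of reach is approached as far as the arm can. The fingers move at their own pace and stop on an object; FORCE is the grip in N (left out, the last holds). Time passes only in rows, so rows that do not move let the fingers close. It prints the time, the measured TCP pose, the force, the opening and the grip force at its end.
- bot.sense(): the state, without advancing time (a new reading comes with each control period).
- bot.snapshot(name): name is "scene" or "top" or "wrist"; returns the picture (480x640x3 uint8, red, green, blue); there is no depth.
- bot.camera_params(name): a dict with "K" (3x3 intrinsics, pixels), "k1" (the pictures are not rectified: a ray, as slopes to the right and down, at radius r is drawn at 1 + k1 r^2 times it, then the intrinsics apply), "R" (3x3) and "t" (3): a world point X has camera coordinates R X + t; the wrist camera has in their place "mount" (4x4, takes a point from camera to tool coordinates, whose origin is the TCP and whose axes are the flange's). Camera axes: x right, y down, z forward; pixel columns grow to the right and rows downward; lengths in m; the calibration is good to about 2 mm. A picture is of the moment at which its call begins: read the wrist's pose just before it. camera_params takes no time and is no camera call.
- bot.sign_off(): hands the job in; it is judged then, once.
The state is a dict: "clock": time; "joint_positions": joint angles; "joint_vel": joint speeds; "effort": joint torques, N m; "eef_pos": TCP position; "tool_rot": TCP orientation; "ft_force": force on the tool from outside, world axes, zero at the start; "ft_torque": the same for the moment, N m; "grip_width": finger opening in m; "grasp_force": force on a finger pad.
Only numpy, scipy, OpenCV 4.12 (cv2) and the standard library are available. Lean on these libraries where they do the work, as an engineer would, in place of code of your own. Each camera call takes 0.05 s, during which the arm holds its last target. There are 200 camera calls.

## Working session

There is one attempt and no reset: what is moved stays moved. The work goes in short steps, Python scripts to look and compute and a shell command to move; the robot and the scene stay as the last step left them, time stands still between calls to the robot, and variables do not carry over. Pictures are saved under pics/ and viewed, at most 10 in all, crops included, and the job is handed in when it is done.

```bash
ls; mkdir -p pics
python3 - <<'E'
from plant import bot
import cv2,numpy as np
s=bot.sense();print(s)
for n in("scene","top","wrist"):
    im=bot.snapshot(n);cv2.imwrite(f"pics/{n}0.png",im[:,:,::-1]);p=bot.camera_params(n);print(n,p)
E
```

```text
nudge.py
pics
plant.py
{'clock': 0.0, 'joint_positions': array([-1.24152606,  0.59212733,  0.04828954,  1.60983077, -0.03330991,
        0.9426934 , -0.03371174]), 'joint_vel': array([-0.00013101,  0.00077412,  0.00042327, -0.00026792, -0.00041021,
        0.00079535,  0.00037947]), 'effort': array([-5.44107425e-04, -5.48702931e+01,  1.54659044e+00, -1.98120797e+01,
        9.44856583e-03,  8.95932812e-03, -1.71373859e-06]), 'eef_pos': array([0.2971202 , 0.66045816, 0.24913154]), 'tool_rot': array([-3.13934139e+00,  1.13867012e-04,  2.71889381e+00]), 'ft_force': array([-0.34256493, -0.51193939, -0.43869267]), 'ft_torque': array([ 0.03420196, -0.00393372, -0.00618928]), 'grasp_force': 0.0, 'grip_width': 0.0855555306773124}
scene {'K': array([[439.22799808,   0.        , 321.48027737],
       [  0.        , 439.22799808, 243.39422903],
       [  0.        ,   0.        ,   1.        ]]), 'k1': 0.024081687560336688, 'R': array([[-0.32507036,  0.94563174, -0.01048156],
       [ 0.75127243,  0.25149386, -0.61019715],
       [-0.
[... 332 characters left out ...]
836],
       [-0.98620544, -0.02154435, -0.16411787],
       [ 0.16423373, -0.00371125, -0.98641447]]), 't': array([0.04682867, 0.56042546, 1.24008403])}
wrist {'K': array([[339.06657553,   0.        , 318.11603306],
       [  0.        , 339.06657553, 240.08091887],
       [  0.        ,   0.        ,   1.        ]]), 'k1': 0.0030662992776284174, 'mount': array([[ 1.37013418e-04, -9.61438271e-01, -2.75020786e-01,
         7.04134793e-02],
       [ 9.99999760e-01, -5.49708752e-05,  6.90364139e-04,
        -2.90314014e-04],
       [-6.78860637e-04, -2.75020814e-01,  9.61438033e-01,
        -1.23499891e-01],
       [ 0.00000000e+00,  0.00000000e+00,  0.00000000e+00,
         1.00000000e+00]])}
```
View pics/scene0.png

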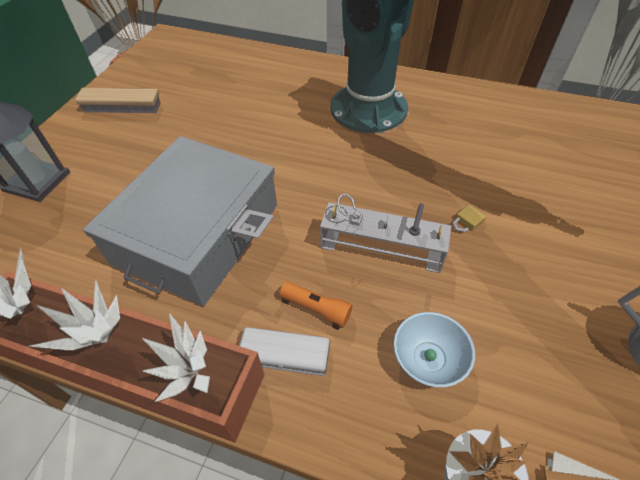

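View pics/top0.png

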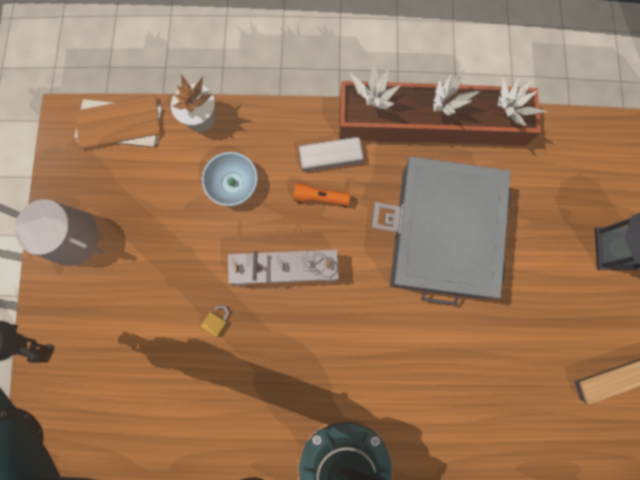

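The scene view shows the box (lid around 90–275, 137–300) with its strap at (250,222), and the rack with the pin and ring at (343,210) and the T-key at (418,222). The top view shows the lid corners near (410,157), (509,170), (501,299) and (391,287), the strap at (387,217), the pin at about (320,263) and the T-key at (262,265).

Create h.py:
```python
import numpy as np,cv2
from scipy.spatial.transform import Rotation as Ro
from plant import bot
def cam(n,s=None):
    p=bot.camera_params(n)
    if n!="wrist": return p["K"],p["k1"],p["R"],p["t"]
    s=s or bot.sense()
    T=np.eye(4);T[:3,:3]=Ro.from_euler("xyz",s["tool_rot"]).as_matrix();T[:3,3]=s["eef_pos"]
    M=np.linalg.inv(T@p["mount"]);return p["K"],p["k1"],M[:3,:3],M[:3,3]
def dist(k1):return np.array([k1,0,0,0,0.])
def ray(c,uv):
    K,k,R,t=c;n=cv2.undistortPoints(np.array(uv,float).reshape(1,1,2),K,dist(k)).ravel()
    d=R.T@np.array([n[0],n[1],1]);return -R.T@t,d/np.linalg.norm(d)
def onz(c,uv,z):
    o,d=ray(c,uv);return o+d*(z-o[2])/d[2]
def tri(*cu):
    A=np.zeros((3,3));b=np.zeros(3);L=[ray(c,u) for c,u in cu]
    for o,d in L:
        P=np.eye(3)-np.outer(d,d);A+=P;b+=P@o
    X=np.linalg.solve(A,b);return X,max(np.linalg.norm(np.cross(X-o,d)) for o,d in L)
def proj(c,X):
    K,k,R,t=c;return cv2.projectPoints(np.array(X,float).reshape(-1,1,3),cv2.Rodrigues(R)[0],t,K,dist(k))[0].reshape(-1,2)
```

Run:
```python
from h import *
sc,tp=cam("scene"),cam("top")
L=lambda n:cv2.imread(f"pics/{n}0.png")
T=L("top");S=L("scene")
def quad(im,roi,smin,vlo,vhi,nm):
    x0,y0,x1,y1=roi;h=cv2.cvtColor(im,cv2.COLOR_BGR2HSV)
    m=np.zeros(im.shape[:2],np.uint8);m[y0:y1,x0:x1]=cv2.inRange(h,(0,0,vlo),(180,smin,vhi))[y0:y1,x0:x1]
    m=cv2.morphologyEx(m,cv2.MORPH_OPEN,np.ones((15,15)) if nm=='box' else np.ones((3,3)))
    if nm=='rack': m=cv2.morphologyEx(m,cv2.MORPH_CLOSE,np.ones((9,9)))
    c=max(cv2.findContours(m,0,1)[0],key=cv2.contourArea);return cv2.boxPoints(cv2.minAreaRect(c)),cv2.contourArea(c)
for nm,roi,z in(("box",(375,145,530,310),.13),("rack",(215,235,350,300),.075)):
    q,a=quad(T,roi,60,60,255,nm);X=np.array([onz(tp,u,z) for u in q])
    print(nm,q.round(1).tolist(),X.round(4).tolist(),"sides",[np.linalg.norm(X[i]-X[i-1]).round(4) for i in range(4)],X.mean(0).round(4))
def up(im,x0,y0,x1,y1,f):return cv2.resize(im[y0:y1,x0:x1],None,fx=f,fy=f,interpolation=cv2.INTER_CUBIC)
a=up(T,220,150,420,300,4);cv2.imwrite("pics/tcrop.png",a)
```

```text
box [[383.1000061035156, 285.3999938964844], [399.29998779296875, 155.3000030517578], [516.2999877929688, 169.89999389648438], [500.0, 300.0]] [[0.4346, -0.0714, 0.13], [0.7423, -0.1093, 0.13], [0.7145, -0.3897, 0.13], [0.4059, -0.3394, 0.13]] sides [np.float64(0.2695), np.float64(0.31), np.float64(0.2817), np.float64(0.3126)] [ 0.5743 -0.2275  0.13  ]
rack [[227.1999969482422, 254.0], [336.20001220703125, 249.3000030517578], [337.6000061035156, 279.8999938964844], [228.60000610351562, 284.70001220703125]] [[0.5054, 0.295, 0.075], [0.5225, 0.0348, 0.075], [0.4494, 0.0303, 0.075], [0.4323, 0.2882, 0.075]] sides [np.float64(0.0733), np.float64(0.2608), np.float64(0.0733), np.float64(0.2584)] [0.4774 0.1621 0.075 ]
```

View pics/tcrop.png

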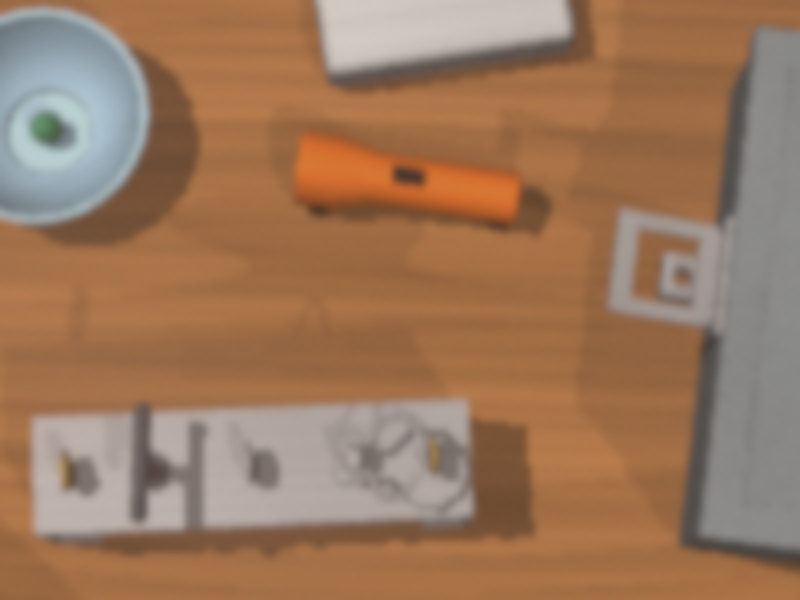

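The crop shows the pin in the rack with its ring, and its shadow, around (330–470, 400–510). The T-key is at (160,470), and the staple tongue shows through the raised strap's slot at (678,275). Next I'll take the wrist camera over the rack.

```bash
python3 nudge.py '0 0 0 -.026 -.028 0 .085;0 0 0 -.026 -.028 0 .085;0 0 0 -.026 -.028 0 .085;0 0 0 -.026 -.028 0 .085;0 0 0 -.026 -.028 0 .085;0 0 0 -.026 -.028 0 .085;0 0 0 -.026 -.028 0 .085;0 0 0 -.026 -.028 0 .085;0 0 0 -.026 -.028 0 .085;0 0 0 -.026 -.028 0 .085'; python3 nudge.py '0 0 0 -.026 -.028 0 .085;0 0 0 -.026 -.028 0 .085;0 0 0 -.026 -.028 0 .085;0 0 0 -.026 -.028 0 .085;0 0 0.12 0 0 0 .085;0 0 0.12 0 0 0 .085;0 0 0.12 0 0 0 .085;0 0 0.12 0 0 0 .085;0 0 0.12 0 0 0 .085;0 0 0.12 0 0 0 .085'; python3 nudge.py '0 0 0.12 0 0 0 .085;0 0 0.12 0 0 0 .085;0 0 0.12 0 0 0 .085;0 0 0 0 0 0 .085;0 0 0 0 0 0 .085'
python3 - <<'E'
from h import *
s=bot.sense();print(s["joint_positions"].round(2),s["clock"])
im=bot.snapshot("wrist");np.savez("w1.npz",c=np.array(cam("wrist",s),dtype=object),allow_pickle=True);cv2.imwrite("pics/w1.png",im[:,:,::-1])
E
```

```text
clock: 0.98
eef_pos: [0.4198, 0.2972, 0.2503]
tool_rot: [-3.141, -0.0, 2.719]
ft_force: [1.3, 0.7, 1.0]
grip_width: 0.0849
grasp_force: 0.0
clock: 1.82
eef_pos: [0.4684, 0.1542, 0.2502]
tool_rot: [-3.141, -0.0, 1.993]
ft_force: [1.2, 0.7, -0.4]
grip_width: 0.0849
grasp_force: 0.0
clock: 2.23
eef_pos: [0.4684, 0.1544, 0.2502]
tool_rot: [-3.141, 0.0, 1.642]
ft_force: [0.7, -0.2, 0.6]
grip_width: 0.0849
grasp_force: 0.0
[-0.72  0.32  0.38  2.13 -0.18  0.72 -0.14] 2.2333
```

View pics/w1.png

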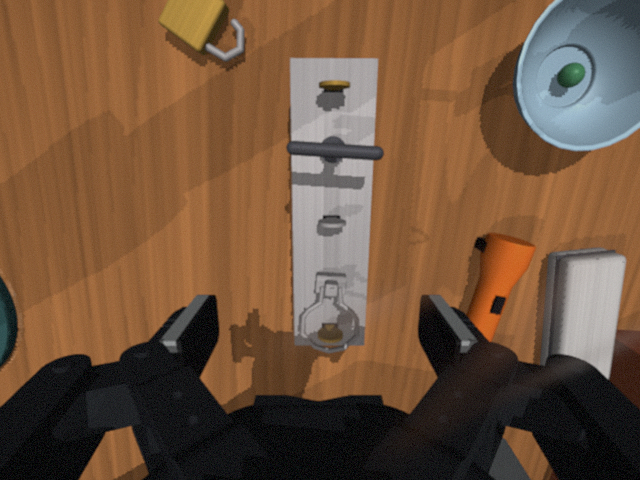

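The wrist view shows the pin at (331,283) and its ring leaning down-image (tool -x) with the bow at about (330,350). The end house key is at (330,330), the T-key at (333,150), and the rack's near edge at row 346. I'll take a second, closer view for height.

```bash
python3 - <<'E'
from h import *
c=cam("wrist")
for u,z in(((331,283),.087),((331,283),.1),((295,346),.075),((365,346),.075),((290,58),.075),((378,58),.075)):print(u,onz(c,u,z).round(4))
E
python3 nudge.py '0 0 0 -.02 0 .015 .085;0 0 0 -.02 0 .015 .085;0 0 0 -.015 0 .015 .085;0 0 0 0 0 0 .085;0 0 0 0 0 0 .085;0 0 0 0 0 0 .085'
python3 - <<'E'
from h import *
s=bot.sense();im=bot.snapshot("wrist")[:,:,::-1];cv2.imwrite("pics/w2.png",im)
cv2.imwrite("pics/w2c.png",cv2.resize(im[120:370,220:450],None,fx=2.4,fy=2.4,interpolation=cv2.INTER_CUBIC));print(s["eef_pos"],s["tool_rot"])
E
```

```text
(331, 283) [0.4833 0.1026 0.087 ]
(331, 283) [0.4824 0.1081 0.1   ]
(295, 346) [0.4536 0.0269 0.075 ]
(365, 346) [0.5238 0.0319 0.075 ]
(290, 58) [0.436  0.2873 0.075 ]
(378, 58) [0.5056 0.2923 0.075 ]
clock: 2.78
eef_pos: [0.4728, 0.1002, 0.2057]
tool_rot: [3.141, -0.001, 1.64]
ft_force: [0.3, 0.2, 1.1]
grip_width: 0.0849
grasp_force: 0.0
[0.4728072  0.10020904 0.20573263] [ 3.14080696e+00 -7.76554218e-04  1.64012455e+00]
```

View pics/w2c.png

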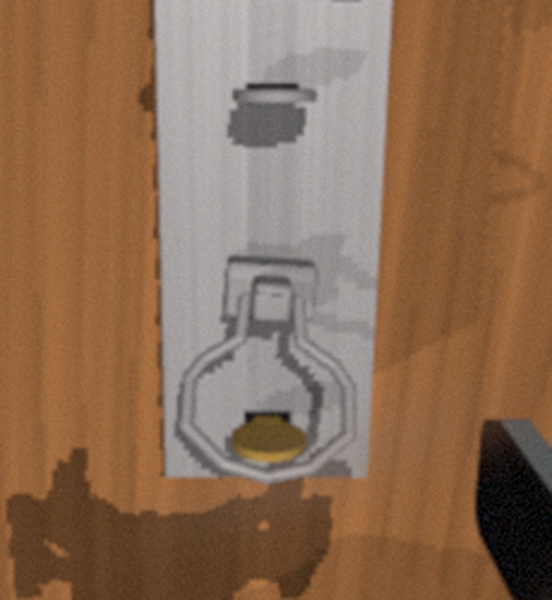

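The crop shows the shoulder's back edge at (226–316, 259), the lug at (252–293, 280–320), and the ring running down to its bow at (268,478). It is well aligned with tool -x.

Run:
```python
from h import *
c2=cam("wrist");c1=cam("wrist",dict(eef_pos=np.array([.4684,.1544,.2502]),tool_rot=np.array([-3.141,0,1.642])))
f=lambda u,v:(220+u/2.4,120+v/2.4)
print("rack corner",tri((c1,(295,346)),(c2,f(163,478))),tri((c1,(365,346)),(c2,f(368,476))))
print("back edge",tri((c1,(331,273.5)),(c2,f(271,258.5))))
print("bow",tri((c1,(330,351)),(c2,f(268,478))), "hinge/lug end",)
a,b=onz(c2,f(226,258),.087),onz(c2,f(316,260),.087);print(a,b,np.linalg.norm(a-b),np.arctan2(*(b-a)[1::-1]))
e=(b-a)/np.linalg.norm(b-a);m=(a+b)/2;px=np.array([e[1],-e[0],0]);print("pin",m+.009*px,"lug centre",onz(c2,f(272,282),.099),"bow z.128?",onz(c2,f(268,478),.128))
sc,tp=cam("scene"),cam("top")
T=cv2.imread("pics/top0.png");S=cv2.imread("pics/scene0.png")
# lid-edge lines
g=cv2.cvtColor(T,cv2.COLOR_BGR2GRAY)
m=cv2.inRange(cv2.cvtColor(T,cv2.COLOR_BGR2HSV),(0,0,105),(180,60,255));m[:,:375]=0;m[:150]=0;m[310:]=0;m[:,530:]=0
m=cv2.morphologyEx(m,cv2.MORPH_OPEN,np.ones((17,17)))
k=max(cv2.findContours(m,0,1)[0],key=cv2.contourArea);q=cv2.approxPolyDP(cv2.convexHull(k),4,True)[:,0]
X=np.array([onz(tp,u,.13) for u in q]);print(q.tolist(),X.round(4).tolist(),[np.linalg.norm(X[i]-X[i-1]).round(4) for i in range(len(X))],g[220,395:415],g[220,500:515])
```

```text
rack corner (array([0.45343919, 0.03394759, 0.08590163]), np.float64(0.00045691401959162937)) (array([0.52101332, 0.03981034, 0.0871524 ]), np.float64(0.00022253379053854895))
back edge (array([0.48271255, 0.11092392, 0.08455724]), np.float64(0.00010063033137505872))
bow (array([0.48427322, 0.05968201, 0.12871758]), np.float64(5.260893514137693e-05)) hinge/lug end
[0.46888007 0.11071309 0.087     ] [0.49646986 0.11200068 0.087     ] 0.027619815706376002 0.0466354107144407
pin [0.48309453 0.10236667 0.087     ] lug centre [0.48275549 0.10734287 0.099     ] bow z.128? [0.48428205 0.05928888 0.128     ]
[[408, 159], [508, 171], [500, 295], [396, 283], [392, 214]] [[0.7337, -0.1298, 0.13], [0.7111, -0.3694, 0.13], [0.4173, -0.3397, 0.13], [0.4406, -0.1008, 0.13], [0.6, -0.0916, 0.13]] [np.float64(0.139), np.float64(0.2406), np.float64(0.2953), np.float64(0.24), np.float64(0.1597)] [153 155 155 149 140 145 145 139 136 137 137 137 138 137 136 135 136 136
 138 138] [138 138 138 139 137 132 120  99  87  85  84  84  84  85  85]
```

The pin measures (0.483, 0.102): shoulder width 27.6 mm, bow height 0.1287, both consistent with the sheet. Next I'll view the hasp up close.

```bash
python3 nudge.py '0 0 0 -.023 .0185 -.005 .048;0 0 0 -.023 .0185 -.005 .048;0 0 0 -.023 .0185 -.005 .048;0 0 0 -.023 .0185 -.005 .048;0 0 0 -.023 .0185 -.005 .048;0 0 0 -.023 .0185 -.005 .048;0 0 .085 0 0 0 .048;0 0 .085 0 0 0 .048;0 0 0 0 0 0 .048;0 0 0 0 0 0 .048'
python3 - <<'E'
from h import *
s=bot.sense();im=bot.snapshot("wrist")[:,:,::-1];cv2.imwrite("pics/w3.png",im);print(s["eef_pos"],s["tool_rot"])
E
```

```text
clock: 3.67
eef_pos: [0.5929, -0.0293, 0.2358]
tool_rot: [3.141, -0.001, 1.473]
ft_force: [-0.9, 0.1, 0.1]
grip_width: 0.0478
grasp_force: 0.0
[ 0.59288572 -0.02930169  0.23580299] [ 3.14074862e+00 -5.02883881e-04  1.47327441e+00]
```

View pics/w3.png

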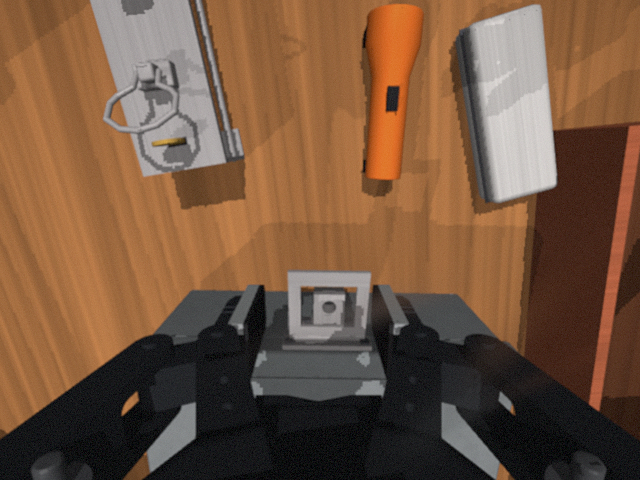

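The view shows the strap's free edge at (288–371, 271), the hinge line near row 345, and the tongue at (314–346, 288–325). The eye appears at (329,308).

Run:
```python
from h import *
c=cam("wrist");im=cv2.imread("pics/w3.png")
cv2.imwrite("pics/w3c.png",cv2.resize(im[255:395,245:405],None,fx=5,fy=4.2,interpolation=cv2.INTER_CUBIC)[:590])
bx=np.array([-.0985,-.995,0]);by=np.array([.995,-.0985,0])
w=lambda X:(X.round(4),)
for n,u,z in(("eye",(329.5,308),.1),("tongueL",(314,308),.1),("tongueR",(346,308),.1),("tongue end",(329,289),.1),("hinge",(328,344),.12),("hingeL",(285,344),.12),("hingeR",(371,344),.12)):
    X=onz(c,u,z);print(n,X.round(4),"along y",(X@by).round(4),"x",(X@bx).round(4))
for z in(.118,.125,.13,.135,.14,.15):
    a,b=onz(c,(287.5,271.5),z),onz(c,(371.5,271),z);print(z,((a+b)/2).round(4),np.linalg.norm(b-a).round(4),((a+b)/2@by).round(4),((a+b)/2@bx).round(4))
tp=cam("top");sc=cam("scene")
# lid front edge in top img: gray at z=.13
g=cv2.cvtColor(cv2.imread("pics/top0.png"),cv2.COLOR_BGR2GRAY).astype(int)
for r in(170,190,255,275):
    row=g[r,380:425];j=int(np.argmax(np.diff(row)));X=onz(tp,(380+j+.5,r),.13);print(r,380+j,np.diff(row).max(),X.round(4),(X@bx).round(4))
```

```text
eye [ 0.5954 -0.0935  0.1   ] along y 0.6016 x 0.0344
tongueL [ 0.5824 -0.0923  0.1   ] along y 0.5886 x 0.0344
tongueR [ 0.6092 -0.0949  0.1   ] along y 0.6156 x 0.0344
tongue end [ 0.5965 -0.0762  0.1   ] along y 0.6011 x 0.0171
hinge [ 0.5916 -0.1149  0.12  ] along y 0.6 x 0.056
hingeL [ 0.5573 -0.1115  0.12  ] along y 0.5655 x 0.056
hingeR [ 0.626  -0.1183  0.12  ] along y 0.6345 x 0.056
0.118 [ 0.5983 -0.0536  0.118 ] 0.0638 0.6006 -0.0056
0.125 [ 0.5983 -0.0509  0.125 ] 0.0619 0.6004 -0.0083
0.13 [ 0.5983 -0.049   0.13  ] 0.0606 0.6002 -0.0102
0.135 [ 0.5983 -0.047   0.135 ] 0.0593 0.6 -0.0121
0.14 [ 0.5983 -0.0451  0.14  ] 0.058 0.5998 -0.0141
0.15 [ 0.5983 -0.0412  0.15  ] 0.0553 0.5994 -0.0179
170 407 20 [ 0.7066 -0.1284  0.13  ] 0.0582
190 404 19 [ 0.6579 -0.121   0.13  ] 0.0556
255 397 21 [ 0.5046 -0.1042  0.13  ] 0.054
275 395 22 [ 0.4587 -0.0996  0.13  ] 0.054
```

View pics/w3c.png

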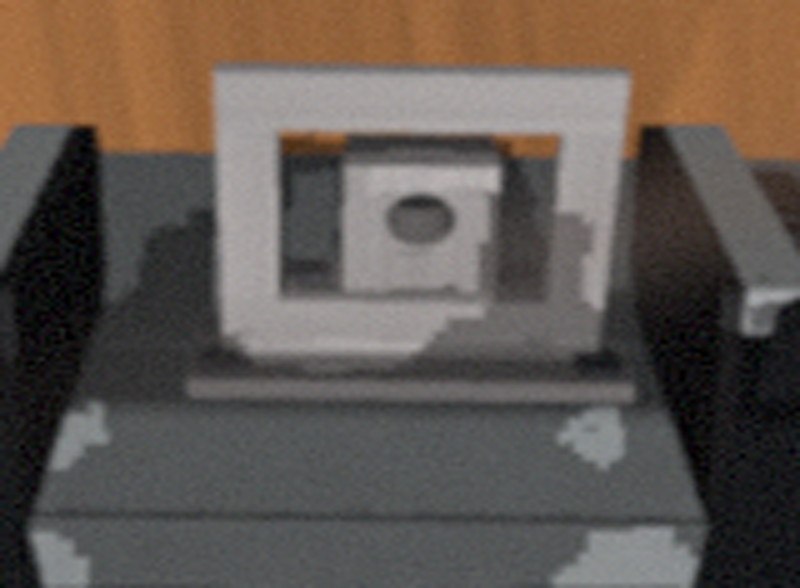

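Box frame found: front plane at about 0.0595 along the box x direction, eye about 1 mm off the middle as seen (to be checked by feel), strap at about 1.76 rad. Next I'll fold the strap with both fingers straddling the tongue.

```bash
python3 nudge.py '0 0 .008 -.0174 .0038 0 .048;0 0 0 -.0174 .0038 0 .048;0 0 0 0 0 .03 .048;0 0 0 0 0 .03 .048;0 0 0 0 0 .014 .048;0 0 0 0 0 .014 .048;0 0 0 0 0 .014 .048;0 0 0 0 0 .014 .048;0 0 0 0 0 .014 .048;0 0 0 0 0 .014 .048' 40
python3 nudge.py '0 0 0 0 0 0 .048;0 0 0 -.008 0 0 .048;0 0 0 -.008 0 0 .048;0 0 0 -.008 0 0 .048;0 0 0 0 0 0 .048'
```

```text
clock: 4.55
eef_pos: [0.5969, -0.0651, 0.0913]
tool_rot: [3.14, -0.001, 1.464]
ft_force: [-0.5, -0.2, 1.3]
grip_width: 0.0485
grasp_force: 0.6
clock: 4.97
eef_pos: [0.5938, -0.0928, 0.0924]
tool_rot: [3.14, 0.001, 1.458]
ft_force: [-0.4, -1.1, 0.9]
grip_width: 0.0481
grasp_force: 0.0
```

```bash
python3 nudge.py '0 0 0 -.002 0 0 .048;0 0 0 -.002 0 0 .048;0 0 0 0 0 0 .048'; python3 nudge.py '0 0 0 -.0015 0 0 .048;0 0 0 -.001 0 0 .048;0 0 0 0 0 0 .048';python3 nudge.py '0 0 0 -.0015 0 0 .048;0 0 0 -.001 0 0 .048;0 0 0 0 0 0 .048'
```

```text
clock: 5.22
eef_pos: [0.5936, -0.0945, 0.0918]
tool_rot: [3.14, 0.0, 1.46]
ft_force: [0.8, -0.1, 0.3]
grip_width: 0.0481
grasp_force: 0.1
clock: 5.47
eef_pos: [0.5935, -0.095, 0.0916]
tool_rot: [3.141, -0.002, 1.462]
ft_force: [0.7, 4.8, 2.0]
grip_width: 0.0479
grasp_force: 0.7
clock: 5.72
eef_pos: [0.5934, -0.0952, 0.0915]
tool_rot: [-3.141, -0.004, 1.464]
ft_force: [-0.3, 7.8, 3.9]
grip_width: 0.0481
grasp_force: 0.7
```

```bash
python3 nudge.py '0 0 0 .02 0 0 .048;0 0 0 .025 0 0 .048;0 0 0 .0 0 -.04 .07;0 0 0 .01 0 -.04 .07;0 0 0 .01 0 -.04 .07;0 0 0 0 0 0 .07;0 0 0 0 0 0 .07'
python3 - <<'E'
from h import *
s=bot.sense();im=bot.snapshot("wrist")[:,:,::-1];cv2.imwrite("pics/w4.png",im);print(s["eef_pos"],s["tool_rot"])
cv2.imwrite("pics/w4c.png",cv2.resize(im[250:400,225:425],None,fx=4,fy=4,interpolation=cv2.INTER_CUBIC))
E
```

```text
clock: 6.3
eef_pos: [0.6015, -0.0348, 0.2138]
tool_rot: [3.136, 0.001, 1.462]
ft_force: [0.4, -0.0, -0.8]
grip_width: 0.0702
grasp_force: 0.0
[ 0.60147825 -0.03483786  0.21378747] [3.13587609e+00 5.61377127e-04 1.46174475e+00]
```

View pics/w4c.png

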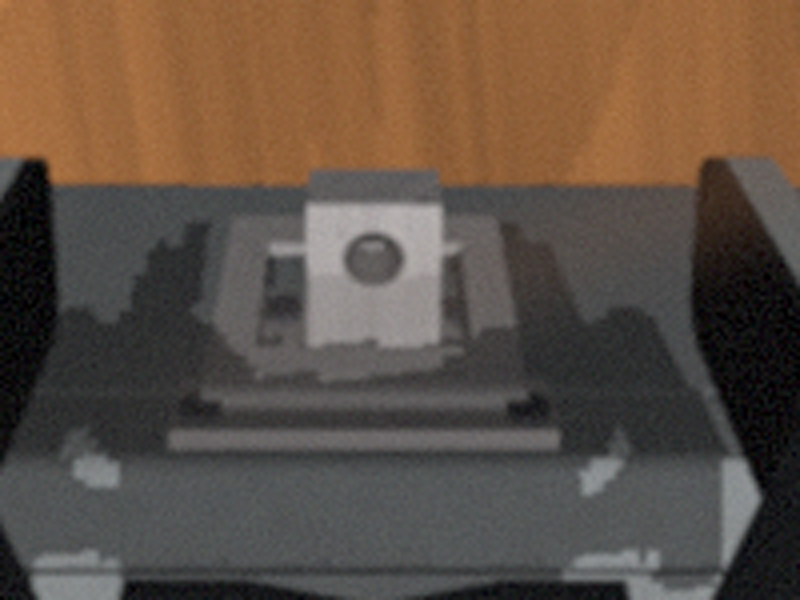

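The strap now hangs flat with the tongue through its slot. The tongue spans (305–443, 203–345) in the crop and the eye is at (373,258).

Run:
```python
from h import *
c=cam("wrist");f=lambda u,v:(225+u/4,250+v/4)
th=-.107;by=np.array([np.cos(th),np.sin(th),0]);bx=np.array([np.sin(th),-np.cos(th),0])
for n,u,z in(("eye",f(373,258),.1),("tL",f(305,258),.1),("tR",f(443,258),.1),("tip",f(373,203),.1),("strap hingeL",f(200,400),.118),("hingeR",f(533,400),.118)):
    X=onz(c,u,z);print(n,X.round(4),"y",(X@by).round(4),"x",(X@bx).round(4))
c3=cam("wrist",dict(eef_pos=np.array([.59289,-.0293,.2358]),tool_rot=np.array([3.14075,-.0005,1.47327])))
print(tri((c,f(373,258)),(c3,(329,306.9))),tri((c,f(305,203)),(c3,(313.4,294.3))))
s=bot.sense();print(s["eef_pos"]@by,s["eef_pos"]@bx)
print("contact",np.array([.5934,-.0952,0])@bx)
```

```text
eye [ 0.5931 -0.0918  0.1   ] y 0.5996 x 0.028
tL [ 0.5801 -0.0904  0.1   ] y 0.5865 x 0.0279
tR [ 0.6065 -0.0933  0.1   ] y 0.613 x 0.028
tip [ 0.5944 -0.0803  0.1   ] y 0.5996 x 0.0164
strap hingeL [ 0.5594 -0.1074  0.118 ] y 0.5677 x 0.047
hingeR [ 0.6202 -0.1142  0.118 ] y 0.6288 x 0.0473
(array([ 0.59544946, -0.07390211,  0.13496016]), np.float64(0.0008093960046824611)) (array([ 0.58502437, -0.06484155,  0.13073619]), np.float64(0.0007346007442843674))
0.6001232303173876 -0.02923370736817669
contact 0.031282834766114716
```

```bash
python3 nudge.py '0 0 0 .0209 -.0221 0 .06;0 0 0 .0209 -.0221 0 .06;0 0 0 .0209 -.0221 0 .06;0 0 0 .0209 -.0221 0 .06;0 0 0 .0209 -.0221 0 .06;0 0 0 .0209 -.0221 0 .06;0 0 -.084 0 0 0 .06;0 0 -.084 0 0 0 .06;0 0 0 0 0 0 .06;0 0 0 0 0 0 .06'
python3 - <<'E'
from h import *
s=bot.sense();R=Ro.from_euler("xyz",s["tool_rot"]).as_matrix()
print(s["eef_pos"],s["tool_rot"],R.T@(np.array([.4831,.1042,.0955])-s["eef_pos"]),(R.T@(-R@[0,0,1]+np.array([0,0,0]))),R[:,2], s["ft_force"],s["ft_torque"])
c=cam("wrist")
im=bot.snapshot("wrist")[:,:,::-1];cv2.imwrite("pics/w5.png",im)
cv2.imwrite("pics/w5c.png",cv2.resize(im[180:380,215:415],None,fx=3,fy=3,interpolation=cv2.INTER_CUBIC))
E
```

```text
clock: 7.18
eef_pos: [0.4808, 0.1038, 0.2101]
tool_rot: [-3.139, 0.001, 1.626]
ft_force: [0.6, -0.4, -0.6]
grip_width: 0.0601
grasp_force: 0.0
[0.48084561 0.10380522 0.21010789] [-3.13892552e+00  1.35106923e-03  1.62569394e+00] [0.00042533 0.00257832 0.11460095] [-1.09408765e-20 -9.44310923e-19 -1.00000000e+00] [-0.00258898 -0.00149537 -0.99999553] [ 0.61411609 -0.36568213 -0.60649576] [ 0.02084384  0.00484978 -0.05177594]
```

View pics/w5c.png

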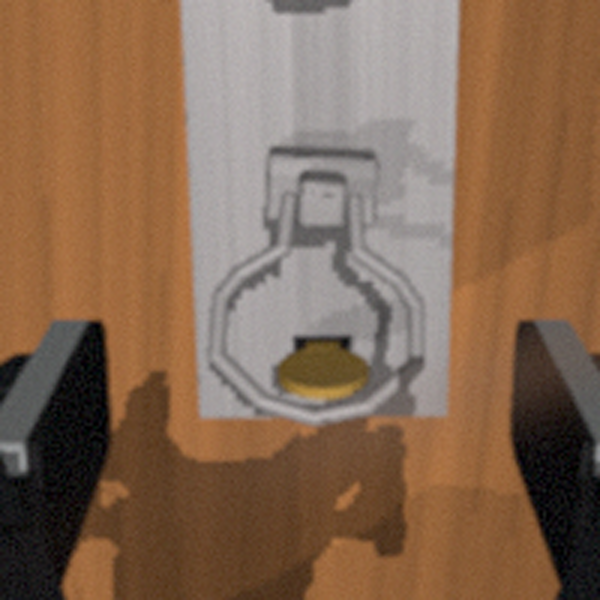

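The crop shows the shoulder square to the fingers: its back edge spans (265–380, 150), and the pads sit at columns 108 and 515. I'll descend and grip.

```bash
python3 nudge.py '0 0 0 0 .0013 .03 .06;0 0 0 0 .0013 .03 .06;0 0 0 .0004 0 .03 .06;0 0 0 0 0 .0146 .06;0 0 0 0 0 .006 .06;0 0 0 0 0 0 .06;0 0 0 0 0 0 .06' 40; python3 nudge.py '0 0 0 0 0 0 .04;0 0 0 0 0 0 .033;0 0 0 0 0 0 .026;0 0 0 0 0 0 .02;0 0 0 0 0 0 .02;0 0 0 0 0 0 .02' 40
```

```text
clock: 7.82
eef_pos: [0.4848, 0.1048, 0.1008]
tool_rot: [3.142, 0.001, 1.627]
ft_force: [0.2, 1.3, 0.0]
grip_width: 0.0601
grasp_force: 0.0
clock: 8.32
eef_pos: [0.4846, 0.1056, 0.102]
tool_rot: [3.141, -0.001, 1.628]
ft_force: [-1.3, 0.3, 6.2]
grip_width: 0.0261
grasp_force: 38.9
```

Only about 4 mm of overlap, with an upward reaction. I'll re-open, go lower and re-grip.

```bash
python3 nudge.py '0 0 0 0 0 0 .05;0 0 0 0 0 0 .05;0 0 0 0 -.001 0 .05;0 0 0 0 0 .003 .05;0 0 0 0 0 0 .05;0 0 0 0 0 0 .05' 40;python3 - <<'E'
from h import *
im=bot.snapshot("wrist")[:,:,::-1];cv2.imwrite("pics/w6.png",im)
cv2.imwrite("pics/w6c.png",im[150:450,120:520])
E
```

```text
clock: 8.82
eef_pos: [0.4832, 0.1054, 0.0975]
tool_rot: [-3.141, 0.0, 1.629]
ft_force: [-0.4, -0.1, -0.4]
grip_width: 0.0497
grasp_force: 0.0
```

View pics/w6c.png

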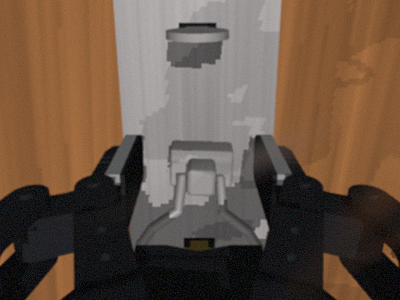

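The pin still stands square between the pads, with the lug at (200,178), the shoulder at rows 142–180, and the ring arms behind. I'll grip it here.

```bash
python3 nudge.py '0 0 0 0 0 .001 .05;0 0 0 0 0 0 .035;0 0 0 0 0 0 .03;0 0 0 0 0 0 .026;0 0 0 0 0 0 .02;0 0 0 0 0 0 .02;0 0 0 0 0 0 .02' 50; python3 nudge.py '0 0 0 0 0 -.003 .02;0 0 0 0 0 -.005 .02;0 0 0 0 0 -.005 .02;0 0 0 0 0 -.005 .02;0 0 0 0 0 0 .02' 50
```

```text
clock: 9.45
eef_pos: [0.4837, 0.1054, 0.097]
tool_rot: [3.141, -0.0, 1.629]
ft_force: [-0.5, 0.5, 4.6]
grip_width: 0.0265
grasp_force: 49.1
clock: 9.87
eef_pos: [0.4838, 0.1055, 0.1157]
tool_rot: [3.14, -0.0, 1.629]
ft_force: [0.6, 0.2, -1.6]
grip_width: 0.0263
grasp_force: 49.4
```

```bash
python3 nudge.py '0 0 0 0 0 -.04 .02;0 0 0 0 0 -.04 .02;0 0 0 -.025 .0123 0 .02;0 0 0 -.025 .0123 0 .02;0 0 0 -.025 .0123 0 .02;0 0 0 -.025 .0123 0 .02;0 0 0 -.025 .0123 0 .02;0 0 0 -.025 .0123 0 .02;0 0 0 -.025 .0123 0 .02;0 0 0 -.025 .0123 0 .02' 50
python3 nudge.py '0 0 .0825 0 0 0 .02;0 0 .0825 0 0 0 .02;0 0 0 0 0 0 .02;0 0 0 0 0 0 .02' 50
python3 - <<'E'
from h import *
s=bot.sense();R=Ro.from_euler("xyz",s["tool_rot"]).as_matrix()
print(s["eef_pos"],s["tool_rot"],R.T@(np.array([.5940,-.0881,.152])-s["eef_pos"]),s["ft_force"],s["ft_torque"])
E
```

```text
clock: 10.7
eef_pos: [0.5933, -0.0896, 0.1946]
tool_rot: [-3.141, -0.0, 1.629]
ft_force: [-0.2, 0.1, -1.6]
grip_width: 0.026
grasp_force: 52.2
clock: 11.03
eef_pos: [0.5928, -0.0883, 0.1944]
tool_rot: [-3.141, 0.0, 1.466]
ft_force: [-0.7, -0.6, -0.6]
grip_width: 0.0261
grasp_force: 52.2
[ 0.59279843 -0.08825042  0.19441502] [-3.14072879e+00  9.21168267e-05  1.46612660e+00] [0.00027904 0.00121592 0.04241396] [-0.70400427 -0.60670362 -0.59975709] [-0.00238351  0.03181745 -0.05797718]
```

```bash
python3 nudge.py '0 0 0 0 .0012 .02 .02;0 0 0 0 0 .018 .02;0 0 0 0 0 .002 .02;0 0 0 0 0 0 .02' 50;python3 nudge.py '0 0 0 0 0 .0015 .02;0 0 0 0 0 .0015 .02;0 0 0 0 0 0 .02' 50;python3 nudge.py '0 0 0 0 0 .0015 .02;0 0 0 0 0 .0015 .02;0 0 0 0 0 0 .02' 50
```

```text
clock: 11.37
eef_pos: [0.5932, -0.0879, 0.1538]
tool_rot: [-3.139, -0.0, 1.466]
ft_force: [0.0, 0.6, -0.5]
grip_width: 0.0259
grasp_force: 52.2
clock: 11.62
eef_pos: [0.5949, -0.0887, 0.1524]
tool_rot: [3.14, -0.0, 1.464]
ft_force: [-0.5, 0.5, -1.1]
grip_width: 0.0263
grasp_force: 52.2
clock: 11.87
eef_pos: [0.5951, -0.0886, 0.1491]
tool_rot: [3.14, -0.0, 1.464]
ft_force: [1.2, 0.2, -2.3]
grip_width: 0.0257
grasp_force: 52.2
```

```bash
python3 nudge.py '0 0 0 0 0 .0015 .02;0 0 0 0 0 .001 .02;0 0 0 0 0 0 .02' 50;python3 nudge.py '0 0 0 0 0 .0015 .02;0 0 0 0 0 .001 .02;0 0 0 0 0 0 .02' 50
```

```text
clock: 12.12
eef_pos: [0.5952, -0.0885, 0.1463]
tool_rot: [3.14, -0.0, 1.464]
ft_force: [2.4, 0.4, -0.4]
grip_width: 0.0259
grasp_force: 52.2
clock: 12.37
eef_pos: [0.5952, -0.0885, 0.1437]
tool_rot: [3.14, -0.0, 1.464]
ft_force: [2.9, 0.0, -1.2]
grip_width: 0.0263
grasp_force: 52.3
```

It is entering with a small side force (+x), so I'll centre it and go on down.

```bash
python3 nudge.py '0 0 0 0 .0005 .002 .02;0 0 0 0 .0003 .002 .02;0 0 0 0 0 0 .02' 50;python3 nudge.py '0 0 0 0 0 .003 .02;0 0 0 0 0 .003 .02;0 0 0 0 0 0 .02' 50;python3 nudge.py '0 0 0 0 0 .003 .02;0 0 0 0 0 .002 .02;0 0 0 0 0 0 .02' 50
```

```text
clock: 12.62
eef_pos: [0.5953, -0.0886, 0.1393]
tool_rot: [3.142, -0.0, 1.464]
ft_force: [2.8, 1.2, -1.3]
grip_width: 0.0257
grasp_force: 52.2
clock: 12.87
eef_pos: [0.5954, -0.0886, 0.1332]
tool_rot: [3.141, -0.0, 1.464]
ft_force: [2.9, 1.0, -2.5]
grip_width: 0.0257
grasp_force: 52.1
clock: 13.12
eef_pos: [0.5954, -0.0886, 0.1283]
tool_rot: [3.141, -0.0, 1.464]
ft_force: [3.0, 2.6, -1.9]
grip_width: 0.0257
grasp_force: 52.1
```

```bash
python3 nudge.py '0 0 0 .0004 .0006 .002 .02;0 0 0 0 0 .002 .02;0 0 0 0 0 0 .02' 50;python3 nudge.py '0 0 0 0 0 .001 .02;0 0 0 0 0 .001 .02;0 0 0 0 0 0 .02' 50;python3 nudge.py '0 0 0 0 0 .001 .02;0 0 0 0 0 .001 .02;0 0 0 0 0 0 .02' 50
```

```text
clock: 13.37
eef_pos: [0.5955, -0.0884, 0.1242]
tool_rot: [-3.141, 0.0, 1.464]
ft_force: [2.8, -0.0, -2.5]
grip_width: 0.026
grasp_force: 52.2
clock: 13.62
eef_pos: [0.5955, -0.0885, 0.1225]
tool_rot: [-3.141, 0.0, 1.464]
ft_force: [1.4, 0.5, -2.3]
grip_width: 0.0261
grasp_force: 52.3
clock: 13.87
eef_pos: [0.5956, -0.0885, 0.1219]
tool_rot: [-3.141, -0.001, 1.463]
ft_force: [-1.0, 2.2, 9.8]
grip_width: 0.0265
grasp_force: 53.3
```

The shoulder is home: TCP at 0.1219 against a predicted 0.122, with a 10 N reaction. I'll release, rise, shift behind the ring and close the fingers.

```bash
python3 nudge.py '0 0 0 0 0 -.001 .03;0 0 0 0 0 0 .05;0 0 0 0 0 0 .07;0 0 0 0 0 0 .07;0 0 0 0 0 -.03 .07;0 0 0 0 0 -.04 .07;0 0 0 0 0 -.04 .07;0 0 0 0 0 0 .07' 30
python3 nudge.py '0 0 0 -.024 0 0 0;0 0 0 -.024 0 0 0;0 0 0 -.024 0 0 0;0 0 0 0 0 0 0;0 0 0 0 0 0 0;0 0 0 0 0 0 0;0 0 0 0 0 0 0'
python3 - <<'E'
from h import *
s=bot.sense();c=cam("wrist",s);im=bot.snapshot("wrist")[:,:,::-1];cv2.imwrite("pics/w7.png",im)
th=-.107;by=np.array([np.cos(th),np.sin(th),0]);bx=np.array([np.sin(th),-np.cos(th),0])
print(s["eef_pos"]@by,s["eef_pos"]@bx,s["eef_pos"])
P=.6017*by+.0277*bx
print("expect px: lug top",proj(c,P+[0,0,.124]),"bow",proj(c,P+.0406*bx+[0,0,.153]))
for n in("top","scene"):
    i2=bot.snapshot(n)[:,:,::-1];cv2.imwrite(f"pics/{n}7.png",i2);C=cam(n)
    print(n,proj(C,P+[0,0,.124]),proj(C,P+.0406*bx+[0,0,.153]))
E
```

```text
clock: 14.53
eef_pos: [0.6002, -0.0904, 0.2388]
tool_rot: [3.129, 0.0, 1.463]
ft_force: [1.2, -0.3, 0.2]
grip_width: 0.0702
grasp_force: 0.0
clock: 15.12
eef_pos: [0.5882, -0.1586, 0.2312]
tool_rot: [-3.141, -0.001, 1.465]
ft_force: [-0.5, 0.0, -0.7]
grip_width: -0.0
grasp_force: 0.0
0.6017753896595274 0.09487201210122401 [ 0.58820187 -0.15859661  0.23122054]
expect px: lug top [[319.36128607 147.42046081]] bow [[319.3607551  217.24975191]]
top [[391.75396999 216.50276774]] [[411.12076891 216.21631573]]
scene [[246.61676728 221.20892293]] [[226.05573505 204.56708909]]
```

Run:
```python
import cv2,numpy as np
g=cv2.cvtColor(cv2.imread("pics/w7.png"),cv2.COLOR_BGR2GRAY)
print("tip/fingers rows",g[205:245:1,319]);print(g[100:205:4,319])
print("row147",g[147,290:350:2]);print("row190",g[190,270:370:2])
```

```text
tip/fingers rows [130 128 129 131 129 132 131 129 130 129 127 118 109 136 175 179 157 137
 115 116 126 132 131 114  89  78  82  79  81 106 131 125 133 134 129 129
 132 133 132 132]
[101  99 101  95  93  94  94  95 138 142 147 168 172 163 161  93  75  80
  94 168 157 146 111 115 120 131 130]
row147 [100  99  97  95 114 161 165 160 153 156 132 173 171 172 173 171 171 166
 129 138 142 142 144 146 116  93 100  95  91  95]
row190 [120 125 127 129 121 147 142 101 126 128 128 127 130 125 128 130 122 117
 117 118 113 119 117 117 118 116 115 117 118 118 113 114 115 122 130 123
 127 119 122  76  70 130 148 126 111 115 117 115 125 125]
```

The pixel profile confirms it: bow wire at row 220 (217 expected), lug centred at column 319. I'll go down behind the bow and sweep it over.

```bash
python3 nudge.py '0 0 0 0 0 .03 0;0 0 0 0 0 .03 0;0 0 0 0 0 .006 0;0 0 0 0 0 0 0'; python3 nudge.py '0 0 0 .0088 0 0 0;0 0 0 .0088 0 0 0;0 0 0 .0088 0 0 0;0 0 0 .0088 0 0 0;0 0 0 0 0 0 0'; python3 nudge.py '0 0 0 .0088 0 0 0;0 0 0 .0088 0 0 0;0 0 0 .0088 0 0 0;0 0 0 0 0 0 0'
```

```text
clock: 15.6
eef_pos: [0.5866, -0.1587, 0.1636]
tool_rot: [-3.136, -0.001, 1.465]
ft_force: [0.0, -0.5, 0.7]
grip_width: 0.0
grasp_force: 0.0
clock: 16.02
eef_pos: [0.5936, -0.124, 0.1677]
tool_rot: [3.137, 0.001, 1.466]
ft_force: [-0.7, -1.8, 2.0]
grip_width: -0.0001
grasp_force: 1.3
clock: 16.35
eef_pos: [0.5951, -0.0944, 0.1653]
tool_rot: [-3.141, -0.003, 1.468]
ft_force: [-0.2, -0.1, 0.0]
grip_width: 0.0004
grasp_force: 0.2
```

```bash
python3 nudge.py '0 0 0 .0088 0 0 0;0 0 0 .0088 0 0 0;0 0 0 .008 0 0 0;0 0 0 0 0 0 0;0 0 0 0 0 0 0;0 0 0 0 0 0 0'; python3 nudge.py '0 0 0 0 0 -.03 0;0 0 0 0 0 -.04 0;0 0 0 .03 0 0 0;0 0 0 0 0 0 0;0 0 0 0 0 0 0'
python3 - <<'E'
from h import *
s=bot.sense();c=cam("wrist",s);im=bot.snapshot("wrist")[:,:,::-1];cv2.imwrite("pics/w8.png",im);g=cv2.cvtColor(im,cv2.COLOR_BGR2GRAY)
th=-.107;by=np.array([np.cos(th),np.sin(th),0]);bx=np.array([np.sin(th),-np.cos(th),0]);P=.6017*by+.0277*bx
A=4.01-.87
for a in(0,.87,1.3,2.44,4.01):
    b=P-.053*np.sin(a-.87)*bx+[0,0,.119+.053*np.cos(a-.87)];print(a,proj(c,b).round(1))
l=proj(c,P+[0,0,.124])[0];print("lug",l)
print(s["eef_pos"])
for dv in (-30,-20,-10,0,10,20):
    v=int(l[1])+dv;print(v,g[v,260:380:2])
# what changed vs before in scene/top
for n,(x0,y0,x1,y1) in dict(top=(360,190,430,245),scene=(200,180,300,270)).items():
    i2=bot.snapshot(n)[:,:,::-1];cv2.imwrite(f"pics/{n}8.png",i2)
    d=cv2.absdiff(i2,cv2.imread(f"pics/{n}7.png")).max(2)[y0:y1,x0:x1];yy,xx=np.where(d>40);print(n,len(xx),(xx.min()+x0,xx.max()+x0,yy.min()+y0,yy.max()+y0) if len(xx) else "")
E
```

```text
clock: 16.85
eef_pos: [0.5975, -0.073, 0.1657]
tool_rot: [-3.141, -0.0, 1.464]
ft_force: [0.2, -0.6, 0.1]
grip_width: -0.0
grasp_force: 0.0
clock: 17.27
eef_pos: [0.6011, -0.0416, 0.2362]
tool_rot: [3.141, -0.001, 1.467]
ft_force: [0.6, 0.2, 0.0]
grip_width: 0.0001
grasp_force: 0.0
0 [[318.  377.2]]
0.87 [[318.3 342.1]]
1.3 [[318.4 306.6]]
2.44 [[318.3 238.4]]
4.01 [[318.  277.9]]
lug [318.10614679 306.82173634]
[ 0.60111828 -0.04163496  0.23621943]
276 [119 112 123 121 119 118 117 110 110 104 114 110 117 107 103 112 108 105
 115 110 106 108  97  96  92  90  95  94  93  93  94  95  95  94  94  96
  94 106 101 105 106  97 121 110 105 102 101 107 106 107 109 107 109 111
 120 119 126 123 122 122]
286 [ 78  80  78  80  79  76  80  76  81  72  73  75  77  78  83 122 141 119
  85  82  79  92 104 102 102 101 103  87  25  20   3  76 101  99 101 100
 102  81  57  95 136 143 115  76  77  74  74  74  78  76  76  74  78  74
  76  78  79  75  73  73]
296 [ 77  82  75  79  74  79  78  74  74  76  80  81 102  92  51  23  24  13
  23  28  22  85 102  98  95 101 100  80  19  23  30  69 100 101 102 10
[... 289 characters left out ...]
38  59  75  76  82  78  82  77  76
  78  83  77  86  78  82]
316 [ 83  75  81  75  81  78  76  78  75  78  95  71  25  19  31  25  27  28
  23  33  88 103 100  97 101 102  99  49  28  24  24  51  97 100  97  95
  88  84  84  40  40  43  45  44  40  44  40  56  78  76  82  76  73  76
  74  83  74  75  77  76]
326 [ 82  73  77  70  71  66  55  37  25  29  19  19  34  24  25  27  30  31
  29  33  28  27  33  36  37  47 124  95  47  49  45  53  84  38  37  39
  42  34  38  39  38  47  43  41  28  44  36  40  36  32  56  78  70  72
  63  67  84  83  86  83]
top 3441 (np.int64(360), np.int64(429), np.int64(190), np.int64(244))
scene 1874 (np.int64(200), np.int64(267), np.int64(180), np.int64(245))
```

```bash
python3 nudge.py '0 0 0 .02 0 0 .08;0 0 0 .01 0 0 .08;0 0 0 0 0 0 .08;0 0 0 0 0 0 .08;0 0 0 0 0 0 .08'
python3 - <<'E'
from h import *
s=bot.sense();c=cam("wrist",s);im=bot.snapshot("wrist")[:,:,::-1];cv2.imwrite("pics/w9.png",im);g=cv2.cvtColor(im,cv2.COLOR_BGR2GRAY)
th=-.107;by=np.array([np.cos(th),np.sin(th),0]);bx=np.array([np.sin(th),-np.cos(th),0]);P=.6017*by+.0277*bx
def pt(a,r,w):return P+w*by-r*np.sin(a-.87)*bx+[0,0,.119+r*np.cos(a-.87)]
for a in(0,.87,2.44,3.2,3.6,4.01):print(a,"bow",proj(c,pt(a,.053,0))[0].round(1),"sides r=.03",proj(c,[pt(a,.03,-.023),pt(a,.03,.023)]).round(1).tolist())
print("lug",proj(c,P+[0,0,.124]),"shoulder corners",proj(c,[P+i*.009*bx+j*.014*by+[0,0,.112] for i in(-1,1) for j in(-1,1)]).round(1).tolist(),"tongue end",proj(c,P-.012*bx+[0,0,.1]))
l=proj(c,P+[0,0,.124])[0]
x0,y0=int(l[0])-44,int(l[1])-70
cr=cv2.resize(g[y0:y0+108,x0:x0+88],(44,36),interpolation=cv2.INTER_AREA)
ch=" .:-=+*#%@";print(x0,y0,cr.min(),cr.max())
for r in cv2.createCLAHE(4,(1,1)).apply(cr):print("".join(ch[min(9,v*10//256)]*2 for v in r))
E
```

```text
clock: 17.83
eef_pos: [0.6036, -0.0147, 0.2355]
tool_rot: [-3.141, 0.001, 1.463]
ft_force: [0.5, 0.6, -0.9]
grip_width: 0.0608
grasp_force: 0.0
0 bow [319.2 408.7] sides r=.03 [[289.0, 375.1], [349.3, 375.0]]
0.87 bow [319.3 379. ] sides r=.03 [[287.0, 357.5], [351.4, 357.4]]
2.44 bow [319.1 272.6] sides r=.03 [[289.4, 300.4], [348.7, 300.4]]
3.2 bow [318.9 272.9] sides r=.03 [[291.6, 298.4], [346.3, 298.3]]
3.6 bow [318.9 285.6] sides r=.03 [[292.4, 305.2], [345.5, 305.2]]
4.01 bow [318.9 304.3] sides r=.03 [[292.9, 316.2], [344.9, 316.1]]
lug [[319.07515529 338.09244488]] shoulder corners [[301.8, 320.2], [336.3, 320.1], [302.1, 339.7], [336.0, 339.7]] tongue end [[318.97699447 309.81353176]]
275 268 26 168<stdin>:11: RuntimeWarning: overflow encountered in scalar multiply
Traceback (most recent call last):
OverflowError: Python integer 256 out of bounds for uint8
```

Run:
```python
import cv2
g=cv2.imread("pics/w9.png",0);x0,y0=275,268
cr=cv2.resize(g[y0:y0+108,x0:x0+88],(88,54),interpolation=cv2.INTER_AREA);ch=" .:-=+*#%@"
for k,r in enumerate(cr):print(y0+2*k,"".join(ch[max(0,min(9,(int(v)-30)*10//140))] for v in r))
```

```text
268 ++++++++++++++++++++++++++++++++++++++++++++++++*+++++++===++++++++=++++++++++++++++++++
270 ++++++++++++++++++++++++++++++++++++++++++++++++++++++++=+++++++++++++++++++++++++++++++
272 ++++++++++++++++++++++++++++++++=++++++++++++++++*++++==+=++++++++=+++++++++++++++++++++
274 +++++++++++++++++++++++++++++++++++++++++++=++++**+++++++++++++++++=++++++++++++++++++++
276 ++++++++++++++++++++++++++++++++++++++++++++++++++++++++==++++++++++=+++++++++++++++++++
278 +++++++++++++++++++++++++++++++++++++++++++++++++*+++++++++=++++++++=+++++++++++++++++++
280 ++++++++++++++++++++++++++++++++++++++++++++++++**++++++=+=++++++++====+++++++++++++++++
282 +++++++++++++++++++++++++++++++++=++++++++++++++*+++++++++=++++++++++=++++++++++++++++++
284 ++++++++++++++=+++++++++++++++++++++++++++++++++++++++++++==++++++++==++++++++++++++++++
286 +++++++++++++++=++++++++++++++++++++++++++++++++**+++++++++=+=++++++==++++++++++++++++++
288 +++++++++++++++++++++++++++++++++++++++++++++++++***++++=+++++++++++==++++++=+++++++++++
290 +++++++++++++++++++++++++++++++++++++++++++++++**+*+*++++=+++=++++++=++++
[... 3221 characters left out ...]
..................:.........:..:.... .  .. ...:::
362 ---=------=---------=--=--=---=---=--------------------------------------------------:..
364 +=++=++++++++++++++++++++++++++++++++++++++++++++++++++++++++++++++++++++++++++++++++=:.
366 ------------------------==========--========-=========-=====-========================-:.
368 :::::::::::::::::::::::::::::::::::::::::::::::::::::::::::::::.:::::::::::::::::::::.::
370 :----------------:------------:-------:--:----------------:------::-----:---:---------:-
372 ---------=------------=--=-=-----=---=-------=--=-----=----------=--------=-------=-----
374 ----=-------=-=-------==---=--====-==---===-----=-=-====--=---------=-=---=-=---=--===-=
```

The ring's arms run down both sides of the tongue at (293, 306–324) and (345, 306–324), with the bow hidden under it. That matches the shut position (4.01 rad). The pin's shoulder sits home, so I'll hand in.

```bash
python3 -c "
from plant import bot
print(bot.sign_off())"
```

```text
the job is handed in; nothing more can be done
None
```

The box is locked and handed in at about 18 s: the strap is folded flat, the pin is fully home in the eye, and the wrist camera shows the ring shut round the tongue, with the bow itself hidden under it.

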